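# Cover the seed tray and bring its board out over the shelf edge

## Task

Put the clear lid on the red seed tray so that it sits fully down on the tray's rim all round, then slide the plywood board with the tray on it straight out over the front edge of the wire shelf until the blue line across the board lies along that edge, so that the whole tray stands clear for a colleague to lift off. That far out the board would tip if released, so finish while holding it: keep hold of the board, level and still resting on the shelf, and do not let go. Leave the spare tray, the pot and the bottle alone, and never let the board tip.

Things in the scene. Friction and masses are not known exactly. Their poses are not given: they have to be found in the camera images.
- shelf: low black wire shelf standing fixed on the bench, 290 mm deep (its x), 300 mm wide (its y), deck 90 mm above the bench; origin on the bench under its centre; its x axis points away from the robot (up to 0.12 rad askew) to its front edge, which is the edge the board goes out over
- edge (a point): middle of the front edge of the shelf, on top of the front rail (10 mm round bar along the shelf's y), at deck height; x axis points straight outward, y along the edge
- board: loose plywood carrying board, 290 mm long (x) by 250 mm wide (y) by 9 mm thick, flat on the shelf deck, 40 to 100 mm of it already out over the front edge, up to 0.08 rad askew; about 0.5 kg; slides with ordinary friction; origin at the centre of its underside; x points to its outer end, away from the robot. A wooden hand rail stands across its rear end, towards the robot
- handle (a point): middle of the board's hand rail: a wooden bar 18 mm thick (x), 32 mm high and 160 mm long (y), on two uprights 120 mm apart clear; its centre is 84 mm above the board's top face (top edge 100 mm above it) and 86 mm behind the blue line; the space below the bar is open and at least 70 mm in front of it is free, also with the lid on; axes as the board
- line (a point): middle of the blue line (12 mm wide) across the board, on the board's top face, 95 mm from its rear end; axes as the board
- line_left (a point): left end of the blue line, at the board's +y side edge, 125 mm from its middle
- line_right (a point): right end of the blue line, at the board's -y side edge, 125 mm from its middle
- tray_rim (a point): centre of the red seed tray, level with the top of its rim; the loose tray is 160 mm (x) by 220 mm (y) over the rim, 50 mm high, holds twelve growing cubes, about 0.3 kg, stands on the board in front of the blue line, its long side across the board; the rim is a flange 6 mm thick
- lid_handle (a point): middle of the green grip bar on the clear lid: 20 mm thick (x), 80 mm long (y), 34 mm high, standing on the lid's flat top, which is 17 mm below this point; the lid's lower edge is 77 mm below it. Lid seated on the tray: this point is 67 mm above the top of the tray's rim, over its centre
- lid: the same clear lid, loose, 0.13 kg, 176 mm (x) by 236 mm (y) over its flared skirt, upright on the bench left or right of the shelf; origin at the centre of its lower edge. Its skirt goes outside the tray's rim with about 3 mm play each side, more at its mouth; a ledge 10 mm above its lower edge rests on the rim. It fits either way round (half turn)
- tray: the same red tray; origin at the centre of its underside
- spare_tray: bystander: empty black seed tray 160 by 220 by 50 mm on the bench, on the other side of the shelf from the lid; origin at the centre of its underside
- pot: bystander: terracotta pot, 90 mm across, 80 mm high; origin at the centre of its underside
- mister: bystander: white bottle with black cap, 64 mm across, 150 mm high; origin at the centre of its underside

How it is judged:
By the outcome, as a careful person would: the job done as asked, in the order asked, and still so for the second after the job is handed in, while the arm keeps its last pose, push and grip.
It also fails if it takes over 51 s, if anything falls off the work surface, if the arm or the gripper's body presses on something with over 40 N, if the wrist force passes 120 N, or if a joint passes its speed limit or range.

## Robot

A 6-joint arm with a two-finger parallel gripper is mounted at the origin on the work surface. World frame = base frame: x ahead of the robot, y to its left, z up, the work surface at z = 0. Lengths are in m, angles in rad, forces in N, time in s.
With the tool pointing down it reaches from about 0.35 to 0.875 m from the base axis. Payload 15.5 kg.
Tool frame: the origin (TCP) lies between the finger pads; the fingertips stand 22 mm ahead of it and the grasp point (between the pads) lies 3 mm ahead of it; z points along the fingers, y is the line along which they close (so a half turn about z gives the same grasp; the last joint's range is limited). The gripper opens to 85 mm and grips with 20 to 120 N. Pads are 22 mm wide; open, the fingers measure 114 mm over their backs; the gripper's body (76 mm by 85 mm) begins 54 mm behind the grasp point. The pads swing forward as they close: fully open they stand 13 mm farther back than shut.
Start: joints at [-1.425, 0.494, 1.345, -0, 1.302, -0.096], TCP at [0.149, -0.607, 0.253] pointing down, gripper open.
Joint ranges: [-2.91, 2.91], [-0.82, 2.16], [0.22, 2.67], [-1.22, 4.37], [0.12, 2.79], [-3.08, 3.08]. Speed limits (rad/s): [1.89, 1.89, 2.57, 3.01, 3.01, 3.01].

## Interface

Orientations are given as a unit quaternion [w, x, y, z].
In Python, from station import r gives the robot as it stands.
- The arm moves only by the tool servo_tool, never from a script. Its argument "targets" is text: rows parted by semicolons, each of 7 numbers parted by spaces: the gripper's target within -1 to 1 (fully open at 1, half-way at 0, shut at -1), then the shift along the tool's x, y, z scaled (see below), then the turn, a rotation vector about the tool's x, y, z scaled (see below). In form: grip tx ty tz rx ry rz; .... A call has 1 to 12 rows; each row shifts and turns the commanded pose from where the row before left it, along the tool's axes as they then stand; what a row does not reach is not made up. The controller multiplies each number of a shift by 20 mm and each number of a turn by 0.08 rad. A row lasts 1/10 s, in which the tool goes at most 50 mm and 8.59 degrees, less where a joint would pass 70% of its speed; a pose out of reach is approached as far as the arm can. A call with a number of a shift or a turn outside -1 to 1 is refused whole. A call with a gripper value outside its range is refused whole. The fingers move at their own pace and stop on an object; "squeeze" is the grip in N (left out, the last holds). Time passes only in rows, so rows that do not move let the fingers close. It gives the time, the measured TCP pose, the force, the opening and the grip force at its end, in the units of the state.
- r.get_obs(): the state, without advancing time (a new reading comes with each control period).
- r.read_camera(name): name is "scene" or "top" or "wrist"; returns (picture, depth): 400x640x3 uint8, blue, green, red; 400x640 float32, m along the optical axis (not along the pixel's ray), 0 where there is no reading.
- r.calibration(name): a dict with "camera_matrix" (3x3 intrinsics, pixels), "world_from_camera" (4x4, takes a point from camera to world coordinates). Camera axes: x right, y down, z forward; pixel columns grow to the right and rows downward; lengths in m; the calibration is good to about 2 mm. A picture is of the moment at which its call begins: read the wrist's pose just before it. calibration takes no time and is no camera call; for the wrist camera it gives the pose at the moment of the call.
- r.job_done(): hands the job in; it is judged then, once.
The state is a dict: "time": time; "joints": joint angles; "joint_vel": joint speeds; "joint_torque": joint torques, N m; "position": TCP position; "tcp_rot": TCP orientation; "force": force on the tool from outside, world axes, zero at the start; "ft_torque": the same for the moment, N m; "gripper_width": finger opening in m; "grip_force": force on a finger pad.
Only numpy, scipy, OpenCV 4.12 (cv2) and the standard library are available. Lean on these libraries where they do the work, as an engineer would, in place of code of your own. Each camera call takes 0.05 s, during which the arm holds its last target. There are 200 camera calls.

## Working session

There is one attempt and no reset: what is moved stays moved. The work goes in short steps, Python scripts to look and compute and a tool call to move; the robot and the scene stay as the last step left them, time stands still between calls to the robot, and variables do not carry over. Pictures are saved under pics/ and viewed, at most 10 in all, crops included, and the job is handed in when it is done.

Besides the shell and the picture viewer there is one more tool, called as a command line: name --argument value ..., lists and objects as JSON in quotes. servo_tool: Moves the arm, as the interface text tells. Shifts and turns lie within -1 to 1; 1 stands for 20 mm of shift or 0.08 rad of turn. Its arguments: {"type":"object","properties":{"targets":{"type":"string"},"squeeze":{"type":"number"}},"required":["targets"]}

```bash
ls; mkdir -p pics; python3 - <<'E'
from station import r
import cv2,numpy as np
o=r.get_obs();print({k:np.round(v,3) for k,v in o.items()})
ims=[]
for n in("scene","top"):
    p,d=r.read_camera(n);c=r.calibration(n);np.savez(f"pics/{n}0.npz",p=p,d=d,K=c["camera_matrix"],T=c["world_from_camera"])
    cv2.imwrite(f"pics/{n}0.png",p);print(n,np.round(c["camera_matrix"],1).tolist(),np.round(c["world_from_camera"],3).tolist())
E
```

```text
pics
{'time': np.float64(0.0), 'joints': array([-1.426,  0.494,  1.346,  0.   ,  1.302, -0.096]), 'joint_vel': array([ 0.   , -0.001, -0.001,  0.001, -0.001, -0.001]), 'joint_torque': array([ 1.0000e-03, -8.8214e+01, -3.8387e+01, -0.0000e+00,  1.0000e-02,
        0.0000e+00]), 'position': array([ 0.149, -0.607,  0.253]), 'tcp_rot': array([-0.001,  0.993,  0.12 , -0.   ]), 'force': array([-0.075,  0.005,  0.672]), 'ft_torque': array([0.016, 0.007, 0.026]), 'grip_force': np.float64(0.0), 'gripper_width': np.float64(0.085)}
scene [[364.8, 0.0, 325.2], [0.0, 364.8, 196.0], [0.0, 0.0, 1.0]] [[0.851, 0.441, -0.285, 0.876], [0.525, -0.708, 0.472, -0.465], [0.007, -0.551, -0.834, 0.992], [0.0, 0.0, 0.0, 1.0]]
top [[487.5, 0.0, 323.5], [0.0, 487.5, 201.7], [0.0, 0.0, 1.0]] [[-0.025, -0.982, 0.187, 0.288], [-1.0, 0.025, -0.007, -0.006], [0.002, -0.187, -0.982, 1.591], [0.0, 0.0, 0.0, 1.0]]
```

View pics/top0.png

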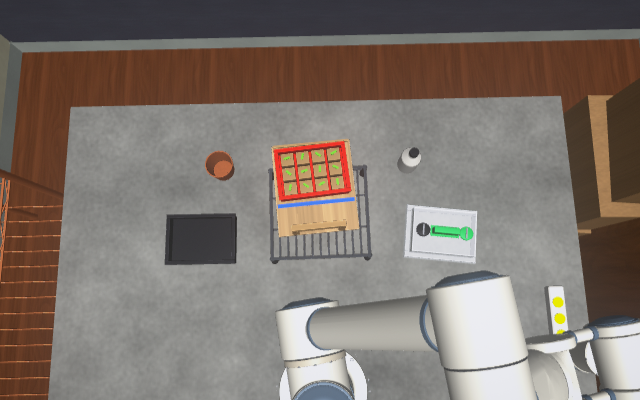

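View pics/scene0.png

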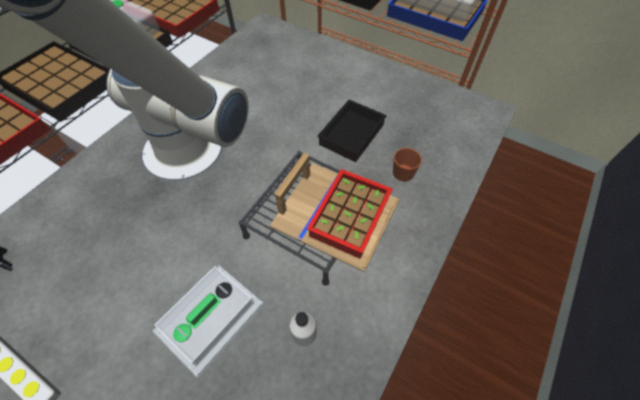

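The top view shows the lid at (441,233) with its green bar at about (446,231). The red tray is at (313,171), the blue line at (316,203), the hand rail at (320,227), the pot at (219,165), the bottle at (411,157) and the spare tray at (201,238). The scene view agrees: the lid is on the −y side, upright and long across.

```bash
cat > h.py <<'E'
import numpy as np, cv2
def cloud(d,K,T):
    v,u=np.mgrid[:d.shape[0],:d.shape[1]]
    P=np.stack([(u-K[0,2])/K[0,0]*d,(v-K[1,2])/K[1,1]*d,d],-1)
    return P@T[:3,:3].T+T[:3,3]
def masks(p):
    h=cv2.cvtColor(p,cv2.COLOR_BGR2HSV); H,S,V=[h[...,i].astype(int) for i in range(3)]
    return dict(red=((H<6)|(H>174))&(S>170)&(V>80),green=(H>55)&(H<78)&(S>140)&(V>60),
        blue=(H>105)&(H<125)&(S>130)&(V>80),wood=(H>8)&(H<25)&(S>60)&(V>100))
def ray(uv,z,K,T):
    uv=np.asarray(uv,float).reshape(-1,2)
    D=np.c_[(uv[:,0]-K[0,2])/K[0,0],(uv[:,1]-K[1,2])/K[1,1],np.ones(len(uv))]@T[:3,:3].T
    return T[:3,3]+D*((z-T[2,3])/D[:,2])[:,None]
def rect(P):
    """min-area rectangle of xy points (m): centre, size along its x-ish, y-ish side, yaw of the x-ish side"""
    (c),(w,l),a=cv2.minAreaRect((P[:,:2]*1000).astype(np.float32))
    a=(a+45)%90-45 if True else a
    # side 'w' lies along the raw angle; normalise so that first size is along x
    raw=cv2.minAreaRect((P[:,:2]*1000).astype(np.float32))[2]
    if abs(((raw-a)/90)%2-1)<.5: w,l=l,w
    return np.round(c,1),round(w,1),round(l,1),round(np.deg2rad(a),4)
def show(name,X,m,lo,hi):
    k=m&(X[...,2]>lo)&(X[...,2]<hi)
    n,lab,st,_=cv2.connectedComponentsWithStats(k.astype(np.uint8))
    for i in range(1,n):
        if st[i,4]>25:
            P=X[lab==i]; print(name,st[i,4],"rect",*rect(P),"mean",np.round(P.mean(0)*1000,1),"zmed",round(np.median(P[:,2])*1000,1))
E
python3 - <<'E'
from h import *
for n in("top","scene"):
    f=np.load(f"pics/{n}0.npz");X=cloud(f["d"],f["K"],f["T"]);m=masks(f["p"]);print(n)
    show("bar",X,m["green"],.085,.11); show("rim",X,m["red"],.14,.16); show("line",X,m["blue"],.08,.12)
    show("rail",X,m["wood"],.185,.215); show("greenall",X,m["green"],.04,.085)
    w=(X[...,1]<-.1)&(X[...,0]>.3)&(X[...,0]<.7)&(X[...,1]>-.55)
    show("lidtop",X,w,.05,.07); 
    show("lid",X,w,.015,.12)
    k=(f["p"].max(-1)<110)&(X[...,0]>.3)&(X[...,1]>-.25)&(X[...,1]<.25)
    show("shelf",X,k,.07,.1)
E
```

```text
top
bar 151 rect [ 474.5 -395.4] 18.8 76.7 -0.1276 mean [ 474.5 -395.6   94.5] zmed 94.7
rim 884 rect [662.7  17.3] 161.9 219.2 0.0993 mean [661.1  17.2 149. ] zmed 149.1
line 231 rect [570.6   8.2] 11.2 235.5 0.0744 mean [570.4   8.5  99.8] zmed 99.9
rail 370 rect [485.6   0.8] 19.3 159.7 0.0739 mean [484.3   1.9 198.8] zmed 199.3
greenall 68 rect [ 470.8 -396.2] 27.4 89.5 -0.229 mean [ 466.2 -390.5   61. ] zmed 61.0
greenall 111 rect [ 466.9 -463.8] 38.2 40.6 -0.0557 mean [ 465.9 -462.2   65.3] zmed 65.7
lidtop 2576 rect [ 475.9 -395.7] 142.3 201.8 -0.1156 mean [ 474.  -394.4   61.1] zmed 61.1
lid 204 rect [ 689.3 -296.4] 20.8 56.1 -0.011 mean [ 688.8 -292.    77.9] zmed 87.9
lid 987 rect [ 548.5 -129.7] 302.5 59.4 0.0013 mean [ 549.  -127.4   91.8] zmed 92.0
lid 3262 rect [ 475.2 -395.9] 170.6 230.2 -0.1118 mean [ 470.6 -389.7   58. ] zmed 60.8
shelf 1186 rect [542.3  -1.2] 293.2 312.8 0.0151 mean [495.  -14.3  89.7] zmed 89.9
scene
bar 221 rect [ 481.1 -396.8] 17.5 77.5 -0.1336 mean [ 481.3 -397.9   93.6] zmed 93.7
rim 984 rect [666.2  15.8] 158.1 221.8 0.1021 mean [667.8   6.1 1
[... 354 characters left out ...]
med 62.6
greenall 69 rect [ 472.7 -451.7] 33.7 14.0 -0.1228 mean [ 472.8 -453.2   64.6] zmed 64.7
greenall 71 rect [ 471.9 -475.1] 38.2 14.6 -0.0264 mean [ 470.7 -474.2   65. ] zmed 65.1
lidtop 4158 rect [ 479.7 -396.6] 142.3 200.0 -0.1204 mean [ 483.9 -402.2   60.3] zmed 60.0
lid 1459 rect [ 551.4 -131.5] 296.8 62.9 0.0017 mean [ 559.5 -129.7   88. ] zmed 89.8
lid 5065 rect [ 480.7 -396.4] 167.2 225.2 -0.1144 mean [ 489.5 -403.1   59.2] zmed 59.9
lid 50 rect [ 693.2 -304.8] 12.1 36.2 0.0727 mean [ 693.5 -307.2  101.3] zmed 100.8
shelf 1176 rect [548.2  -2.5] 294.3 316.3 0.0131 mean [505.3 -92.   88. ] zmed 88.6
shelf 98 rect [499.3 146. ] 105.9 12.1 0.0476 mean [499.5 145.4  87.7] zmed 88.1
```

servo_tool --targets "1 0 0 0 0 0 -1;1 0 0 0 0 0 -1;1 0 0 0 0 0 -1;1 0 0 0 0 0 -1;1 0 0 0 0 0 -1;1 0 0 0 0 0 -1;1 0 0 0 0 0 -1;1 0 0 0 0 0 -1;1 0 0 0 0 0 -1;1 0 0 0 0 0 -1;1 0 0 0 0 0 -1;1 0 0 0 0 0 -1" --squeeze 40

```text
time: 1.3
position: [0.149, -0.6068, 0.2529]
tcp_rot: [-0.0, 0.824, 0.566, 0.0]
force: [0.7, 0.0, -0.3]
gripper_width: 0.085
grip_force: 0.0
```

servo_tool --targets "1 0 0 0 0 0 -1;1 0 0 0 0 0 -1;1 0 0 0 0 0 -1;1 0.8 0.95 0 0 0 0;1 0.8 0.95 0 0 0 0;1 0.8 0.95 0 0 0 0;1 0.8 0.95 0 0 0 0;1 0.8 0.95 0 0 0 0;1 0.8 0.95 0 0 0 0;1 0.8 0.95 0 0 0 0;1 0.8 0.95 0 0 0 0;1 0.8 0.95 0 0 0 0"

```text
time: 2.5
position: [0.338, -0.4856, 0.253]
tcp_rot: [-0.0, 0.752, 0.66, 0.0]
force: [0.9, 0.7, 0.1]
gripper_width: 0.0852
grip_force: 0.0
```

servo_tool --targets "1 0.8 0.95 0 0 0 0;1 0.8 0.95 0 0 0 0;1 0.8 0.95 0 0 0 0;1 0.8 0.95 0 0 0 0;1 0.8 0.95 0 0 0 0;1 0.8 0.95 0 0 0 0;1 0.4 0.2 0 0 0 0;1 0 0 0 0 0 0;1 0 0 0 0 0 0"

```text
time: 3.4
position: [0.4671, -0.3988, 0.2531]
tcp_rot: [-0.0, 0.752, 0.66, -0.0]
force: [-0.5, -0.5, 0.6]
gripper_width: 0.0853
grip_force: 0.0
```

```bash
cat > w.py <<'E'
from station import r
from h import *
def look(tag,name="wrist"):
    c=r.calibration(name);p,d=r.read_camera(name)
    np.savez(f"pics/{tag}.npz",p=p,d=d,K=c["camera_matrix"],T=c["world_from_camera"]);cv2.imwrite(f"pics/{tag}.png",p)
    return p,d,c["camera_matrix"],c["world_from_camera"],cloud(d,c["camera_matrix"],c["world_from_camera"]),masks(p)
def state():
    o=r.get_obs();w,x,y,z=o["tcp_rot"]
    R=cv2.Rodrigues(np.zeros(3))[0]
    from scipy.spatial.transform import Rotation as Ro
    R=Ro.from_quat([x,y,z,w]).as_matrix()
    psi=np.arctan2(R[1,0],R[0,0])
    print("t %.2f pos"%o["time"],np.round(o["position"]*1000,1),"psi %.4f"%psi,"zax",np.round(R[:,2],4),"F",np.round(o["force"],1),"w %.4f g %.1f"%(o["gripper_width"],o["grip_force"]))
    return o["position"],R,psi
def need(R,pos,target): print("tool units",np.round(R.T@(np.asarray(target)-pos)/.02,2))
E
python3 - <<'E'
from w import *
pos,R,psi=state()
p,d,K,T,X,m=look("w1");print(np.round(T,3).tolist())
show("bar",X,m["green"],.085,.11);show("lidtop",X,X[...,0]>.1,.05,.07)
E
```

```text
t 3.40 pos [ 467.1 -398.8  253.1] psi 1.4409 zax [-5.e-04  1.e-04 -1.e+00] F [-0.5 -0.5  0.6] w 0.0853 g 0.0
[[0.992, -0.124, -0.038, 0.477], [-0.129, -0.95, -0.283, -0.328], [-0.001, 0.285, -0.958, 0.373], [0.0, 0.0, 0.0, 1.0]]
bar 1529 rect [ 477.8 -395.9] 19.8 79.3 -0.1143 mean [ 478.  -393.9   93.5] zmed 93.6
lidtop 881 rect [ 696.  -302.2] 28.2 63.1 0.1923 mean [ 689.1 -300.9   60.4] zmed 60.7
lidtop 20878 rect [ 477.8 -396.6] 140.7 200.7 -0.1179 mean [ 478.9 -386.4   60.4] zmed 60.0
```

View pics/w1.png

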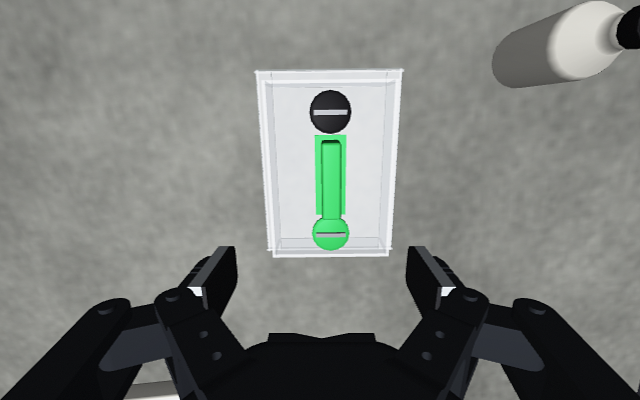

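The wrist view shows the lid upright, with the bar centred at about (331,178), the two vents at (330,112) and (331,232), and the lid edges clear. I'll descend and grip.

servo_tool --targets "1 0.21 0.51 0 0 0 -0.16;1 0 0 1 0 0 0;1 0 0 1 0 0 0;1 0 0 1 0 0 0;1 0 0 1 0 0 0;1 0 0 1 0 0 0;1 0 0 1 0 0 0;1 0 0 1 0 0 0;1 0 0 0.8 0 0 0;1 0 0 0.5 0 0 0;1 0 0 0 0 0 0"

```text
time: 4.55
position: [0.4781, -0.3955, 0.0861]
tcp_rot: [-0.001, 0.747, 0.664, -0.0]
force: [0.7, 0.3, 1.4]
gripper_width: 0.0853
grip_force: 0.0
```

servo_tool --targets "-1 0 0 0 0 0 0;-1 0 0 0 0 0 0;-1 0 0 0 0 0 0;-1 0 0 0 0 0 0;-1 0 0 0 0 0 0;-1 0 0 0 0 0 0;-1 0 0 0 0 0 0;-1 0 0 0 0 0 0"

```text
time: 5.35
position: [0.4786, -0.3958, 0.0878]
tcp_rot: [0.0, 0.747, 0.664, 0.0]
force: [-0.4, 0.6, 5.9]
gripper_width: 0.0192
grip_force: 40.1
```

servo_tool --targets "-1 0 0 -0.3 0 0 0;-1 0 0 -0.7 0 0 -0.25;-1 0 0 -1 0 0 -0.25;-1 0 0 -1 0 0 -0.25;-1 0 0 -1 0 0 -0.25;-1 0 0 -1 0 0 -0.25;-1 0 0 -1 0 0 -0.25;-1 0 0 -1 0 0 -0.25;-1 0 0 -1 0 0 -0.25;-1 0 0 -1 0 0 -0.25;-1 0 0 -1 0 0 -0.25;-1 0 0 -0.7 0 0 -0.25"

```text
time: 6.55
position: [0.4784, -0.3957, 0.3039]
tcp_rot: [0.001, 0.669, 0.743, -0.0]
force: [0.6, 0.7, -0.7]
gripper_width: 0.0197
grip_force: 39.2
```

servo_tool --targets "-1 0.5 0.3 0 0 0 0;-1 0.9 0.5 0 0 0 0;-1 1 0.58 0 0 0 0;-1 1 0.58 0 0 0 0;-1 1 0.58 0 0 0 0;-1 1 0.58 0 0 0 0;-1 1 0.58 0 0 0 0;-1 1 0.58 0 0 0 0;-1 1 0.58 0 0 0 0;-1 1 0.58 0 0 0 0;-1 1 0.58 0 0 0 0;-1 1 0.58 0 0 0 0"

```text
time: 7.75
position: [0.5862, -0.1534, 0.3009]
tcp_rot: [-0.0, 0.67, 0.743, -0.0]
force: [-0.3, -0.5, -1.0]
gripper_width: 0.0191
grip_force: 39.2
```

servo_tool --targets "-1 1 0.58 0 0 0 0;-1 1 0.58 0 0 0 0;-1 1 0.58 0 0 0 0;-1 1 0.58 0 0 0 0;-1 1 0.58 0 0 0 0;-1 1 0.58 0 0 0 0;-1 1 0.58 0 0 0 0;-1 0.8 0.48 0 0 0 0;-1 0.34 0.26 0 0 0 0;-1 0 0 0 0 0 0;-1 0 0 0 0 0 0;-1 0 0 0 0 0 0"

```text
time: 8.95
position: [0.6648, 0.0156, 0.3013]
tcp_rot: [-0.0, 0.67, 0.742, -0.0]
force: [-0.2, -0.0, -1.5]
gripper_width: 0.0194
grip_force: 39.2
```

```bash
python3 - <<'E'
from w import *
pos,R,psi=state()
for n in("wrist","top","scene"):
    p,d,K,T,X,m=look("h_"+n,n);print(n)
    show("bar",X,m["green"],pos[2]-.005,pos[2]+.02)
    show("rimdepth",X,m["red"],.14,.16)
    v,u=np.nonzero(m["red"]);P=ray(np.c_[u,v],.149,K,T)
    P=P[(abs(P[:,0]-.665)<.13)&(abs(P[:,1]-.016)<.16)]
    print("red ray",len(P),rect(P) if len(P) else 0)
E
```

```text
t 8.95 pos [664.8  15.6 301.3] psi 1.6727 zax [-2.e-04 -2.e-04 -1.e+00] F [-0.2 -0.  -1.5] w 0.0194 g 39.2
wrist
bar 6425 rect [664.3  18.7] 20.7 74.0 0.1032 mean [664.1  23.4 306.8] zmed 307.1
red ray 0 0
top
bar 31 rect [662.2 -16.5] 21.2 12.5 -0.6678 mean [663.4 -15.8 307.6] zmed 307.5
bar 42 rect [659.1  43.4] 16.4 22.0 0.0152 mean [657.8  45.1 306.9] zmed 307.4
red ray 7 (array([594.3, -85.2]), 2.4, 18.4, np.float64(0.1764))
scene
bar 145 rect [666.    6.5] 17.9 66.6 0.2528 mean [667.2   1.9 307.4] zmed 307.3
rimdepth 299 rect [677.5 -83.6] 154.8 20.8 0.1052 mean [679.6 -86.6 148.7] zmed 148.7
red ray 309 (array([677.1, -83.7]), 155.4, 22.1, np.float64(0.0999))
```

View pics/h_wrist.png

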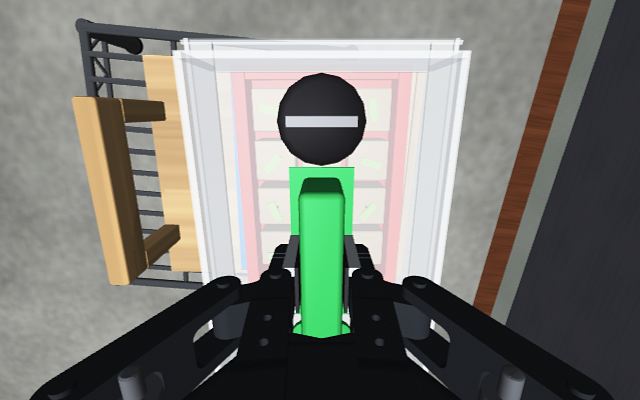

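The wrist view shows the tray through the lid as a pink outline: far rim edge at row ~72, sides at columns ~232 and ~418. The green bar is centred at column 321. I'll check the tray against it by casting rays.

```bash
python3 - <<'E'
from h import *
f=np.load("pics/h_wrist.npz");p,K,T=f["p"].astype(int),f["K"],f["T"]
B,G,Rr=p[...,0],p[...,1],p[...,2]
k=((Rr-G>22)&(abs(G-B)<14)&(Rr>200)).astype(np.uint8);k[300:]=0;k=cv2.morphologyEx(k,cv2.MORPH_OPEN,np.ones((3,3)))
n,lab,st,_=cv2.connectedComponentsWithStats(k);i=1+st[1:,4].argmax();print(st[i])
k=lab==i;yaw=.1005;ex=np.array([np.cos(yaw),np.sin(yaw)]);ey=np.array([-ex[1],ex[0]])
v,u=np.nonzero(k);P=ray(np.c_[u,v],.149,K,T)[:,:2]*1000
a,b=P@ex,P@ey
c0=np.array([664.5,16.5])
print("rel to guess: x range",np.percentile(a-c0@ex,[.2,99.8]),"y max",np.percentile(b-c0@ey,99.8))
L=[];Q=[]
for row in range(90,160,5):
    c=np.nonzero(k[row])[0];L.append((c[0]-.5,row));Q.append((c[-1]+.5,row))
L=ray(L,.149,K,T)[:,:2]*1000;Q=ray(Q,.149,K,T)[:,:2]*1000
for S in(L,Q):
    q=np.polyfit(S[:,1],S[:,0],1);print("side yaw",-q[0],"x off at centre line",round(float(np.median((S-c0)@ex)),1))
E
```

```text
[ 330   72   82  211 3478]
rel to guess: x range [ 9.49444647 80.01605534] y max 104.46153523846802
side yaw 0.10329524655193077 x off at centre line 67.3
side yaw 0.10252629589985299 x off at centre line 79.5
```

```bash
python3 - <<'E'
from h import *
f=np.load("pics/h_wrist.npz");p,K,T=f["p"].astype(int),f["K"],f["T"]
yaw=.1025;ex=np.array([np.cos(yaw),np.sin(yaw)]);c0=np.array([664.5,16.5])
for row in(90,115,140,165,190):
    d=p[row,:,2]-p[row,:,1]; c=np.nonzero((d>15)&(p[row,:,0]>150)&(np.arange(640)>228))[0]
    e=[c[0]-.5,c[-1]+.5];print(row,e,np.round((ray([(x,row) for x in e],.149,K,T)[:,:2]*1000-c0)@ex,1))
# tray y from scene and top, first pictures (rays to z=.149, rim only), and scene's visible near edge now
for n in("scene0","top0","h_scene"):
    f=np.load(f"pics/{n}.npz");X=cloud(f["d"],f["K"],f["T"]);k=masks(f["p"])["red"]&(X[...,2]>.143)&(X[...,2]<.156)
    q=(X[k][:,:2]*1000-c0);ey=np.array([-ex[1],ex[0]]);print(n,"x",np.percentile(q@ex,[.5,99.5]).round(1),"y",np.percentile(q@ey,[.5,99.5]).round(1))
f=np.load("pics/h_wrist.npz");X=cloud(f["d"],f["K"],f["T"]);k=masks(f["p"])["green"]&(X[...,2]>.303)
q=(X[k][:,:2]*1000-[664.8,15.6]);print("bar rel TCP x",np.percentile(q@ex,[1,99]),"y max",np.percentile(q@ey,99.7))
E
```

```text
90 [np.float64(231.5), np.float64(410.5)] [-79.6  79.7]
115 [np.float64(234.5), np.float64(408.5)] [-78.8  79.8]
140 [np.float64(236.5), np.float64(406.5)] [-78.8  79.8]
165 [np.float64(238.5), np.float64(404.5)] [-78.9  79.9]
190 [np.float64(240.5), np.float64(402.5)] [-79.  80.]
scene0 x [-76.   80.4] y [-111.   109.2]
top0 x [-81.6  78.5] y [-108.1  110.1]
h_scene x [-74.5  79.5] y [-111.  -91.]
bar rel TCP x [-9.46673595  9.78740276] y max 71.88216653383893
```

servo_tool --targets "-1 0.05 0 0.5 0 0 0;-1 0 0 0.9 0 0 0;-1 0 0 0.7 0 0 0;-1 0 0 0.4 0 0 0;-1 0 0 0.2 0 0 0;-1 0 0 0.2 0 0 0;-1 0 0 0.2 0 0 0;-1 0 0 0.2 0 0 0;-1 0 0 0.15 0 0 0;-1 0 0 0.1 0 0 0;-1 0 0 0.1 0 0 0;-1 0 0 0 0 0 0"

```text
time: 10.3
position: [0.6649, 0.0175, 0.228]
tcp_rot: [-0.0, 0.67, 0.743, -0.0]
force: [0.6, 0.5, -1.6]
gripper_width: 0.0193
grip_force: 39.2
```

```bash
python3 - <<'E'
from w import *
pos,R,psi=state()
p,d,K,T,X,m=look("s1_scene","scene")
show("bar",X,m["green"],.223,.245);show("lidtop",X,(p.min(-1)>120)&(X[...,0]>.5),.19,.215)
cv2.imwrite("pics/s1_crop.png",cv2.resize(p[150:290,260:430],None,fx=4,fy=4))
E
```

```text
t 10.30 pos [664.9  17.5 228. ] psi 1.6736 zax [-3.e-04  0.e+00 -1.e+00] F [ 0.6  0.5 -1.6] w 0.0193 g 39.2
bar 125 rect [666.3   7.5] 18.0 62.1 0.2264 mean [667.4   3.2 233.8] zmed 234.0
lidtop 53 rect [ 588.5 1087.4] 71.0 24.0 0.3924 mean [ 591.7 1087.3  200.2] zmed 200.6
lidtop 2094 rect [667.3  16. ] 140.4 201.9 0.1023 mean [679.6 -14.5 200.1] zmed 200.2
```

View pics/s1_crop.png

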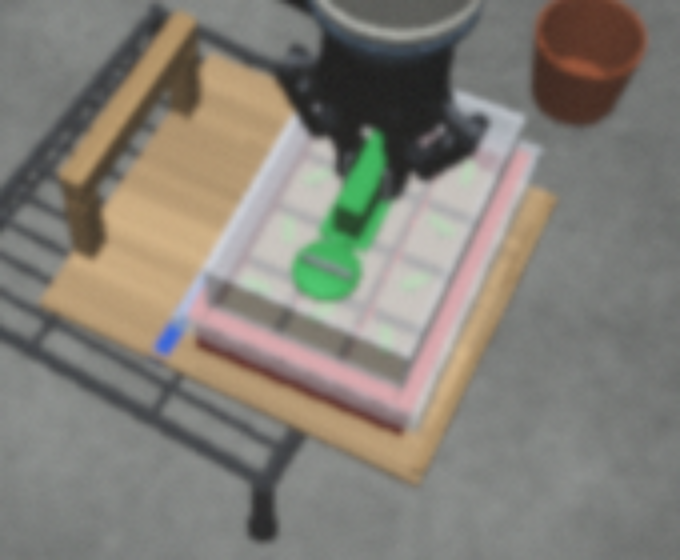

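The lid's skirt is around the rim all round, about 1 mm above its seat. I'll lower it to contact.

servo_tool --targets "-1 0 0 0.06 0 0 0;-1 0 0 0.06 0 0 0;-1 0 0 0.04 0 0 0;-1 0 0 0 0 0 0"

```text
time: 10.75
position: [0.6652, 0.0175, 0.2267]
tcp_rot: [0.001, 0.67, 0.743, 0.0]
force: [-6.0, 0.2, 18.8]
gripper_width: 0.0192
grip_force: 41.9
```

servo_tool --targets "-1 0 0 -0.05 0 0 0;-1 0 0 -0.03 0 0 0;0 0 0 0 0 0 0;0 0 0 0 0 0 0;0.5 0 0 0 0 0 0;1 0 0 0 0 0 0;1 0 0 0 0 0 0;1 0 0 -0.5 0 0 0;1 0 0 -1 0 0 0;1 0 0 -1 0 0 0;1 0 0 -1 0 0 0;1 0 0 -0.5 0 0 0"

```text
time: 11.95
position: [0.6656, 0.0174, 0.3093]
tcp_rot: [0.001, 0.67, 0.743, 0.001]
force: [-0.2, -0.2, -0.9]
gripper_width: 0.0854
grip_force: 0.0
```

```bash
python3 - <<'E'
from w import *
pos,R,psi=state()
for n in("wrist","scene"):
    p,d,K,T,X,m=look("r1_"+n,n);print(n)
    q=cv2.cvtColor(p,cv2.COLOR_BGR2HSV)
    k=(X[...,0]>.55)&(X[...,0]<.78)&(abs(X[...,1])<.16)
    show("bar",X,m["green"],.22,.245)
    show("lidtop",X,k&~m["green"],.192,.206)
    Q=X[k&(X[...,2]>.195)&(X[...,2]<.203)];A=np.c_[Q[:,:2]-[.665,.017],np.ones(len(Q))];print("plane",np.linalg.lstsq(A,Q[:,2],rcond=None)[0].round(4))
    show("rail",X,m["wood"],.185,.215);show("line",X,m["blue"],.09,.11)
    k=(p.max(-1)<110)&(X[...,0]>.3)&(X[...,1]>-.2)&(X[...,1]<.2); show("shelf",X,k,.07,.1)
E
```

```text
t 11.95 pos [665.6  17.4 309.3] psi 1.6736 zax [ 2.9e-03 -1.0e-04 -1.0e+00] F [-0.2 -0.2 -0.9] w 0.0854 g 0.0
wrist
bar 2781 rect [665.3  17.9] 20.0 78.7 0.1089 mean [665.   20.7 232.4] zmed 232.6
lidtop 32813 rect [665.5  16.5] 140.8 201.1 0.1035 mean [663.7  33.4 199.1] zmed 198.9
lidtop 45 rect [672.1 -55.6] 34.4 5.4 -0.0531 mean [670.5 -55.4 204. ] zmed 204.0
plane [-0.0004 -0.0006  0.199 ]
rail 3800 rect [487.8   1. ] 18.3 159.0 0.074 mean [488.    8.6 198.7] zmed 198.7
shelf 4370 rect [544.7 127.9] 294.8 76.5 0.086 mean [502.5 135.9  88.1] zmed 88.8
shelf 127 rect [454.9  46.8] 28.2 6.0 0.016 mean [454.9  47.1  89.1] zmed 89.2
shelf 119 rect [456.7  21.9] 27.7 5.8 0.0128 mean [456.7  22.3  89.2] zmed 89.3
shelf 113 rect [459.1  -3.1] 26.7 6.2 -0.0044 mean [459.   -2.6  89.2] zmed 89.4
shelf 107 rect [460.4 -27.8] 26.3 5.8 0.0143 mean [460.2 -27.4  89.2] zmed 89.4
shelf 101 rect [462.6 -53. ] 27.1 6.4 0.0195 mean [462.4 -52.3  89.2] zmed 89.4
shelf 50 rect [458.5 -77.4] 15.3 5.6 0.1584 mean [457.6 -77.2  89. ] zmed 89.2
shelf 88 rect [ 467.5 -127.5] 28.2 6.1 0.0405 mean [ 468.5 -126.9   89.3] zmed 89.4
shelf 26 rect [ 498.5 -139.5] 4.7 11.5 -0.0114 mean [ 498.3 -138.3   83.6] zmed 83.8
shelf 345 rect [ 459.9 -152.4] 69.2 10.1 0.0131 mean [ 462.2 -151.    88.5] zmed 89.0
shelf 54 rect [ 571.3 -150.4] 10.8 9.3 0.1974 mean [ 571.5 -149.7   88.5] zmed 89.1
scene
bar 172 rect [668.4  15.2] 17.4 78.5 0.1106 mean [668.3  15.  233. ] zmed 233.1
lidtop 2992 rect [667.1  15.9] 141.1 203.3 0.1011 mean [670.    7.2 199.2] zmed 199.1
plane [0.0015 0.0003 0.1991]
rail 327 rect [490.2  -0.7] 18.7 160.0 0.0666 mean [491.2  -4.9 198.1] zmed 198.3
line 59 rect [ 457.7 1061.5] 141.8 14.8 0.0154 mean [ 458.1 1061.4  105.2] zmed 106.2
shelf 1176 rect [547.6  -2.3] 295.0 317.2 0.0183 mean [505.  -91.5  88. ] zmed 88.5
shelf 89 rect [496.2 145.7] 98.1 10.8 0.0074 mean [495.  145.1  87.9] zmed 88.2
```

View pics/r1_wrist.png

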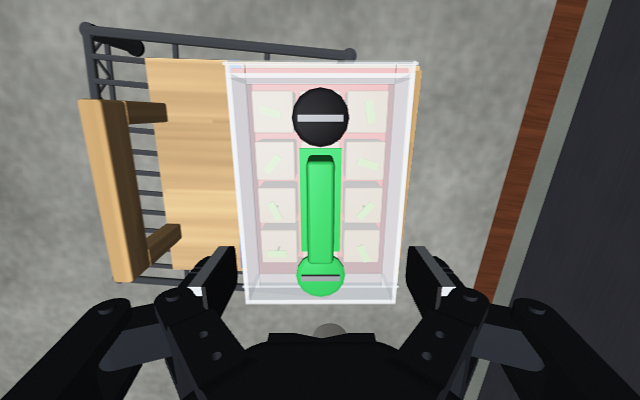

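The lid sits flat: its top is at z = 199 mm with no tilt, which matches a fully seated lid. Next I'll locate the shelf's front edge and the rail.

```bash
python3 - <<'E'
from h import *
for n in("r1_wrist","r1_scene","scene0","top0"):
    f=np.load(f"pics/{n}.npz");p=f["p"];X=cloud(f["d"],f["K"],f["T"])*1000
    k=(p.max(-1)<125)&(X[...,2]>76)&(X[...,2]<97)&(X[...,0]>380)&(X[...,0]<720)&(abs(X[...,1])<175)
    P=X[k];print(n,len(P))
    for side in(1,-1):
        S=P[(P[:,1]*side>135)]
        if len(S)<50: continue
        b=[(x,np.median(S[(S[:,0]>x)&(S[:,0]<=x+15)][:,1])) for x in range(430,660,15) if ((S[:,0]>x)&(S[:,0]<=x+15)).sum()>3]
        b=np.array(b);q=np.polyfit(b[:,0],b[:,1],1) if len(b)>4 else [0,0]
        print(" side",side,"yaw",round(q[0],4),"y@545",round(np.polyval(q,545),1),"x ext",np.percentile(S[:,0],[.5,99.5]).round(1))
    for y0 in range(-160,165,10):   # front and rear rail extents by y strip
        S=P[(P[:,1]>y0)&(P[:,1]<=y0+10)&(P[:,0]>660)]
        if len(S)>5: print("  front y",y0+5,"x",S[:,0].min().round(1),np.median(S[:,0]).round(1),S[:,0].max().round(1))
    B=P[P[:,0]<425];
    if len(B)>60:
        s=np.array([(y0+10,B[(B[:,1]>y0)&(B[:,1]<=y0+20)][:,0].min()) for y0 in range(-130,130,20) if ((B[:,1]>y0)&(B[:,1]<=y0+20)).sum()>3]);q=np.polyfit(s[:,1-1],s[:,1],1);print(" rear min x: yaw",-q[0].round(4),"x@0",q[1].round(1))
E
```

```text
r1_wrist 5473
 side 1 yaw 0.0152 y@545 147.3 x ext [397.7 688.7]
 side -1 yaw 0.0168 y@545 -148.0 x ext [408.1 576.3]
  front y 145 x 660.1 672.7 690.8
  front y 155 x 660.5 678.9 690.8
 rear min x: yaw 0.0242 x@0 402.8
r1_scene 1305
 side 1 yaw 0.0114 y@545 145.4 x ext [398.4 544.6]
 side -1 yaw 0.0141 y@545 -153.3 x ext [405.3 696.1]
  front y -155 x 660.6 684.1 697.9
  front y -145 x 662.0 686.8 696.1
  front y -135 x 685.7 690.2 694.2
  front y -125 x 661.7 679.9 694.4
  front y -115 x 682.4 688.8 694.1
  front y -105 x 684.6 693.8 699.7
 rear min x: yaw 0.0138 x@0 404.1
scene0 1314
 side 1 yaw 0.0137 y@545 145.5 x ext [399.7 550.9]
 side -1 yaw 0.0158 y@545 -153.3 x ext [404.9 696.4]
  front y -155 x 661.3 685.2 697.3
  front y -145 x 662.1 686.8 696.1
  front y -135 x 685.4 689.9 694.7
  front y -125 x 661.7 680.8 693.9
  front y -115 x 682.0 689.8 694.6
  front y -105 x 684.1 692.1 700.1
 rear min x: yaw 0.0089 x@0 403.9
top0 1515
 side 1 yaw 0.0165 y@545 148.3 x ext [396.  685.6]
 side -1 yaw 0.0132 y@545 -150.6 x ext [398.3 689.5]
  front y -155 x 660.1 672.2 689.2
  front y -145 x 663.1 679.9 690.7
  front y -135 x 678.8 682.7 686.2
  front y -125 x 660.6 675.4 686.9
  front y -115 x 678.7 683.4 688.6
  front y 145 x 660.1 676.2 687.7
  front y 155 x 661.6 676.9 686.7
 rear min x: yaw 0.0143 x@0 399.2
```

servo_tool --targets "1 0 0 0 0 0 0.36;1 -0.02 -0.7 0 0 0 0;1 -0.02 -1 0 0 0 0;1 -0.02 -1 0 0 0 0;1 -0.02 -1 0 0 0 0;1 -0.02 -1 0 0 0 0;1 -0.02 -1 0 0 0 0;1 -0.02 -1 0 0 0 0;1 -0.02 -1 0 0 0 0;1 0 -0.8 0 0 0 0;1 0 -0.43 0 0 0 0;1 0 0 0 0 0 0"

```text
time: 13.25
position: [0.4863, 0.0011, 0.3062]
tcp_rot: [-0.0, 0.681, 0.732, -0.0]
force: [0.9, 0.3, -0.7]
gripper_width: 0.0852
grip_force: 0.0
```

```bash
python3 - <<'E'
from w import *
pos,R,psi=state()
p,d,K,T,X,m=look("g1")
show("rail",X,m["wood"],.185,.215);show("line",X,m["blue"],.09,.11)
E
```

```text
t 13.25 pos [486.3   1.1 306.2] psi 1.6439 zax [-1.1e-03  1.0e-04 -1.0e+00] F [ 0.9  0.3 -0.7] w 0.0852 g 0.0
rail 3927 rect [487.5   0.9] 18.0 158.8 0.076 mean [486.9   8.6 198.5] zmed 198.6
line 1981 rect [573.2   6.6] 11.8 239.5 0.0754 mean [572.2  19.5  99.2] zmed 99.2
```

servo_tool --targets "1 0 0.06 0.5 0 0 0;1 0 0 1 0 0 0;1 0 0 1 0 0 0;1 0 0 1 0 0 0;1 0 0 1 0 0 0;1 0 0 0.8 0 0 0;1 0 0 0.5 0 0 0;1 0 0 0.3 0 0 0;1 0 0 0 0 0 0"

```text
time: 14.2
position: [0.4884, 0.0012, 0.184]
tcp_rot: [-0.0, 0.68, 0.733, -0.0]
force: [-0.3, 0.1, -0.2]
gripper_width: 0.0856
grip_force: 0.0
```

servo_tool --targets "-1 0 0 0 0 0 0;-1 0 0 0 0 0 0;-1 0 0 0 0 0 0;-1 0 0 0 0 0 0;-1 0 0 0 0 0 0;-1 0 0 0 0 0 0;-1 0 0 0 0 0 0;-1 0 0 0 0 0 0" --squeeze 90

```text
time: 15.0
position: [0.4882, 0.0011, 0.1851]
tcp_rot: [0.0, 0.68, 0.733, 0.0]
force: [-3.4, 0.5, 7.9]
gripper_width: 0.017
grip_force: 88.1
```

```bash
python3 - <<'E'
from w import *
pos,R,psi=state()
p,d,K,T,X,m=look("g2");show("line",X,m["blue"],.09,.11)
E
```

```text
t 15.00 pos [488.2   1.1 185.1] psi 1.6449 zax [ 1.e-04 -1.e-04 -1.e+00] F [-3.4  0.5  7.9] w 0.0170 g 88.1
line 3931 rect [571.8  36.7] 12.6 181.4 0.0762 mean [570.7  49.   99.1] zmed 99.1
```

servo_tool --targets "-1 0 0.15 0 0 0 0.05;-1 0 0.3 0 0 0 0.08;-1 0 0.35 0 0 0 0.08;-1 0 0.35 0 0 0 0.08;-1 0 0.35 0 0 0 0.08;-1 0 0.35 0 0 0 0.08;-1 0 0.35 0 0 0 0.08;-1 0 0.35 0 0 0 0.08;-1 0 0.35 0 0 0 0.08;-1 0 0.3 0 0 0 0.06;-1 0 0.15 0 0 0 0;-1 0 0 0 0 0 0"

```text
time: 16.25
position: [0.5542, 0.0043, 0.1851]
tcp_rot: [-0.001, 0.702, 0.712, -0.001]
force: [-11.7, 2.0, 15.3]
gripper_width: 0.0169
grip_force: 89.3
```

```bash
python3 - <<'E'
from w import *
pos,R,psi=state()
for n in("wrist","top","scene"):
    p,d,K,T,X,m=look("m1_"+n,n);print(n);show("line",X,m["blue"],.09,.11)
    k=(p.max(-1)<125)&(X[...,2]>.076)&(X[...,2]<.097)&(X[...,0]>.676)&(X[...,0]<.71)&(abs(X[...,1])<.146)
    k=k.astype(bool);show("frontrail",X,k,.076,.097)
    show("rail",X,m["wood"],.185,.21);show("lidtop",X,(p.min(-1)>120)&(X[...,0]>.6),.192,.206)
    w=m["wood"];show("boardtop",X,w,.094,.106)
E
```

```text
t 16.25 pos [554.2   4.3 185.1] psi 1.5850 zax [-2.2e-03  1.0e-04 -1.0e+00] F [-11.7   2.   15.3] w 0.0169 g 89.3
wrist
line 3937 rect [639.6  34. ] 12.6 183.0 0.016 mean [639.4  47.   99.1] zmed 99.1
frontrail 239 rect [682.4 142.5] 12.7 7.1 -0.001 mean [680.7 143.3  86.4] zmed 88.0
rail 10889 rect [553.6  30.5] 18.7 107.2 0.0154 mean [553.8  38.2 198.5] zmed 198.6
lidtop 19475 rect [667.4  19.9] 37.6 170.8 0.3029 mean [672.7  20.1 198. ] zmed 198.5
boardtop 27254 rect [602.9  32.7] 118.0 195.2 0.0022 mean [605.1  58.4  98.7] zmed 98.7
boardtop 112 rect [574.7 -98.3] 5.3 21.8 0.0857 mean [575.1 -98.2  98.9] zmed 99.0
boardtop 155 rect [ 657.3 -104.6] 26.3 6.8 -0.6938 mean [ 656.7 -104.2   98.9] zmed 98.9
top
frontrail 28 rect [ 681.4 -132.9] 12.4 25.6 0.0934 mean [ 682.7 -133.7   90. ] zmed 90.7
rail 84 rect [551.5  60.3] 18.7 44.1 -0.0165 mean [549.8  62.4 198.2] zmed 198.1
lidtop 1598 rect [732.9   9.7] 139.9 200.1 0.0432 mean [753.7   6.  199.2] zmed 199.3
boardtop 77 rect [ 766.9 -114. ] 131.2 7.4 0.0415 mean [ 770.5 -113.4  100. ] zmed 100.4
boardtop 234 rect [ 619.3 -102.1] 15
[... 740 characters left out ...]
top 3011 rect [734.7   9.1] 140.6 203.1 0.0415 mean [737.7   0.9 199. ] zmed 199.0
boardtop 33 rect [ 323.3 1103.2] 68.1 21.5 -0.0511 mean [ 322.4 1102.8  100.2] zmed 100.6
boardtop 26 rect [ 612.4 1238. ] 5.9 171.3 0.004 mean [ 612.1 1228.7  100. ] zmed 100.2
boardtop 38 rect [ 409.3 1103.8] 70.8 25.1 -0.0474 mean [ 408.4 1101.7  100.3] zmed 100.8
boardtop 39 rect [ 496.1 1105. ] 68.9 22.8 -0.0817 mean [ 496.3 1103.    99.8] zmed 99.9
boardtop 48 rect [ 582.9 1105.7] 69.0 37.4 0.2498 mean [ 586.4 1104.5  100.6] zmed 100.7
boardtop 2023 rect [589.5   3.7] 86.0 252.6 0.0236 mean [593.3  -8.3  98.9] zmed 98.8
boardtop 915 rect [743.    5.3] 187.1 249.9 0.0151 mean [770.5 -68.6  99.6] zmed 99.4
```

servo_tool --targets "-1 0.01 0.15 0 0 0 0;-1 0.02 0.3 0 0 0 0;-1 0.02 0.3 0 0 0 0;-1 0.02 0.3 0 0 0 0;-1 0.02 0.3 0 0 0 0;-1 0.02 0.3 0 0 0 0;-1 0.01 0.3 0 0 0 0;-1 0 0.2 0 0 0 0;-1 0 0.05 0 0 0 0;-1 0 0 0 0 0 0"

```text
time: 17.4
position: [0.5973, 0.0072, 0.1855]
tcp_rot: [-0.001, 0.702, 0.712, -0.001]
force: [-17.9, 0.5, 23.0]
gripper_width: 0.0169
grip_force: 90.6
```

```bash
python3 - <<'E'
from w import *
pos,R,psi=state()
for n in("wrist","top","scene"):
    p,d,K,T,X,m=look("m2_"+n,n);print(n)
    show("line",X,m["blue"]&(X[...,0]>.6)&(abs(X[...,1])<.2),.08,.11)
    k=(p.max(-1)<125)&(X[...,2]>.076)&(X[...,2]<.097)&(X[...,0]>.67)&(X[...,0]<.71)&(abs(X[...,1])<.146)
    P=X[k]*1000
    for s in(-1,1):
        for y in(115,125,132,139):
            S=P[abs(P[:,1]-s*y)<4]
            if len(S)>3: print("  fr",s*y,S[:,0].min().round(1),S[:,0].max().round(1))
    show("lidtop",X,(p.min(-1)>120)&(X[...,0]>.6),.192,.206)
p=np.load("pics/m2_scene.npz")["p"];cv2.imwrite("pics/m2c.png",cv2.resize(p[140:300,240:440],None,fx=4,fy=3.75,interpolation=cv2.INTER_CUBIC))
E
```

```text
t 17.40 pos [597.3   7.2 185.5] psi 1.5849 zax [-3.4e-03 -1.0e-04 -1.0e+00] F [-17.9   0.5  23. ] w 0.0169 g 90.6
wrist
line 3923 rect [682.3  37.6] 12.2 181.6 0.0143 mean [682.1  50.   99.1] zmed 99.1
  fr -139 681.7 688.1
  fr 139 678.2 687.0
lidtop 19625 rect [711.   22.1] 38.0 172.0 0.3071 mean [716.2  23.1 197.8] zmed 198.3
lidtop 3177 rect [602.9  33.9] 5.9 104.5 0.0003 mean [602.6  38.3 198.9] zmed 198.9
lidtop 44 rect [608.5  16.6] 2.7 5.5 -0.6604 mean [608.5  16.2 200.4] zmed 200.5
top
  fr -125 670.4 687.7
  fr -132 679.6 685.9
  fr -139 680.1 686.3
  fr 139 677.1 684.6
lidtop 1296 rect [786.4  13.1] 118.0 200.2 0.0311 mean [807.3   9.9 198.5] zmed 198.5
scene
  fr -115 676.7 697.7
  fr -125 670.8 693.5
  fr -132 677.6 694.4
  fr -139 686.0 694.4
lidtop 3104 rect [778.   11.7] 140.1 203.4 0.0403 mean [780.4   3.8 198.6] zmed 198.7
```

View pics/m2c.png

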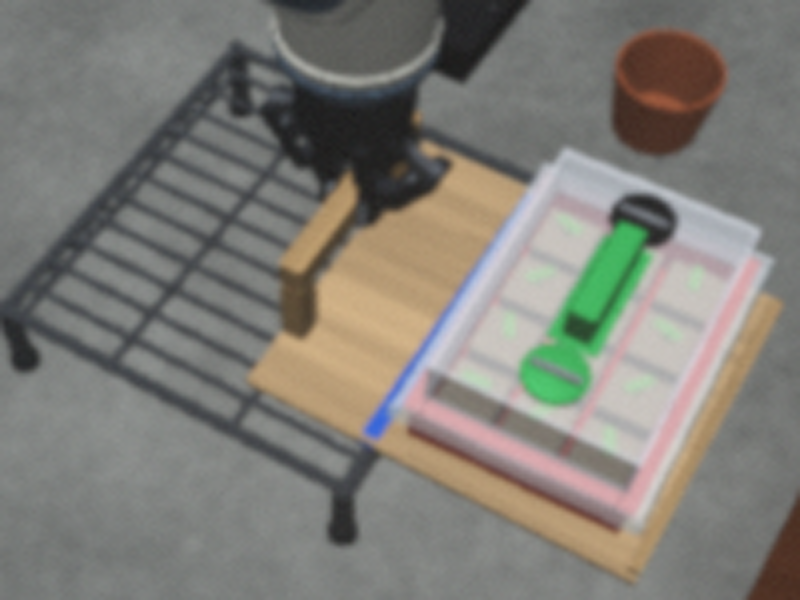

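View pics/m2_wrist.png

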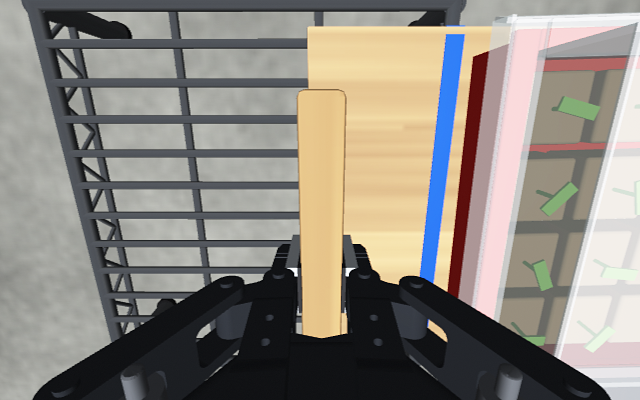

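The crop shows the lid seated and the board out, with the blue line's near end at about (377,425) beside the front rail. The wrist view shows the line's end at (455,35) next to the front-left post at (452,8). The line is about 1 mm short of the rail's centre line and 6 mm short of its outer side, and the board is nose-down by about 3–4 mrad because I push it high up. I'll trim the pitch and go about 3.5 mm further.

servo_tool --targets "-1 0 0 0.02 -0.03 0 0;-1 0 0.06 0 -0.03 0 0;-1 0 0.06 0 0 0 0;-1 0 0.06 0 0 0 0;-1 0 0.02 0 0 0 0;-1 0 0 0 0 0 0;-1 0 0 0 0 0 0"

```text
time: 18.25
position: [0.6008, 0.0073, 0.1852]
tcp_rot: [0.0, 0.702, 0.712, 0.0]
force: [-21.5, -0.7, 27.3]
gripper_width: 0.017
grip_force: 91.2
```

```bash
cat > fin.py <<'E'
from w import *
import sys
pos,R,psi=state();print(np.round(r.get_obs()["ft_torque"],2))
p,d,K,T,X,m=look(sys.argv[1])
show("line",X,m["blue"],.08,.11);w=m["wood"]&(X[...,0]>.56)&(X[...,2]>.09)&(X[...,2]<.108)
k=(p.max(-1)<125)&(X[...,2]>.076)&(X[...,2]<.097)&(X[...,0]>.67)&(X[...,0]<.71);P=X[k]*1000
for y in(-139,139):
    S=P[abs(P[:,1]-y)<4]
    if len(S): print("fr",y,S[:,0].min().round(1),S[:,0].max().round(1))
for n,Y in(("wrist",X),("scene",None)):
    if Y is None: p,d,K,T,Y,m=look(sys.argv[1]+"s",n);w=m["wood"]&(Y[...,0]>.5)&(Y[...,0]<.9)&(abs(Y[...,1])<.15)&(Y[...,2]>.09)&(Y[...,2]<.108)
    Q=Y[w];A=np.c_[Q[:,:2]-[.685,.01],np.ones(len(Q))];print(n,"board plane",np.linalg.lstsq(A,Q[:,2],rcond=None)[0].round(4))
show("lidtop",Y,(p.min(-1)>120)&(Y[...,0]>.6),.19,.206)
E
python3 fin.py f1
```

```text
t 18.25 pos [600.8   7.3 185.2] psi 1.5850 zax [ 6.e-04 -0.e+00 -1.e+00] F [-21.5  -0.7  27.3] w 0.0170 g 91.2
[-0.06  3.59  0.04]
line 3916 rect [686.1  37.6] 12.6 182.2 0.0141 mean [685.9  50.   99.1] zmed 99.1
fr -139 682.4 689.7
fr 139 678.0 687.3
wrist board plane [-0.0023 -0.0014  0.0987]
scene board plane [0.0086 0.0041 0.0994]
lidtop 3124 rect [781.6  11.5] 140.0 203.9 0.0403 mean [784.3   3.3 198.8] zmed 198.9
```

servo_tool --targets "-1 0 -0.02 0 0 0 0;-1 0 -0.02 0 0 0 0;-1 0 0 0 0 0 0;-1 0 0 0 0 0 0;-1 0 0 0 0 0 0"

```text
time: 18.85
position: [0.6007, 0.0073, 0.1851]
tcp_rot: [0.001, 0.702, 0.712, 0.001]
force: [-16.6, 0.3, 22.2]
gripper_width: 0.0166
grip_force: 90.3
```

```bash
python3 fin.py f2
```

```text
t 18.85 pos [600.7   7.3 185.1] psi 1.5849 zax [ 2.e-03  1.e-04 -1.e+00] F [-16.6   0.3  22.2] w 0.0166 g 90.3
[-0.01  2.86  0.06]
line 3905 rect [686.1  37.5] 12.5 181.9 0.0147 mean [685.9  49.9  99.1] zmed 99.1
fr -139 682.3 689.4
fr 139 678.3 687.5
wrist board plane [-0.0012 -0.0013  0.0988]
scene board plane [0.0101 0.0039 0.0993]
lidtop 3125 rect [781.3  11.9] 140.2 202.9 0.0411 mean [784.    3.4 198.9] zmed 198.9
```

```bash
python3 -c "
from station import r
print(r.job_done())"
```

```text
the job is handed in; nothing more can be done
None
```

I've handed the job in: the lid is seated flat on the tray, and the board is out with the blue line over the front rail (about 2 mm past its centre line by the wrist camera), level and still gripped at about 90 N.

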